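# Queue the drums on the loading dock and hold the first over the gondola with tongs

## Robot

A 6-joint arm with a two-finger parallel gripper is mounted at the origin on the work surface. World frame = base frame: x ahead of the robot, y to its left, z up, the work surface at z = 0. Lengths are in mm, angles in rad, forces in N, time in s.
With the tool pointing down it reaches from about 275 to 1000 mm from the base axis. Payload 8.4 kg.
Tool frame: the origin (TCP) lies at the very end of the fingers, on their centre line; the grasp point (between the pads) lies 19 mm behind it; z points along the fingers, y is the direction in which the jaws open and shut (so a half turn about z gives the same grasp; the last joint's range is limited). The gripper opens to 85 mm and grips with 20 to 120 N. Pads are 22 mm wide; open, the fingers measure 114 mm over their backs; the gripper's body (76 mm by 85 mm) begins 54 mm behind the grasp point. The pads swing forward as they close: fully open they stand 13 mm farther back than shut.
Start: joints at [1.169, 0.353, 1.633, -0, 1.155, -0.002], TCP at [243.27, 575.715, 231.281] pointing down, gripper open.
Joint ranges: [-2.63, 2.63], [-0.92, 2.1], [0.06, 2.66], [-1.3, 4.44], [0, 2.69], [-3.02, 3.02]. Speed limits (rad/s): [2.22, 2.22, 2.79, 3.14, 3.14, 3.14].

## Interface

Orientations are given as a rotation vector (axis times angle).
In Python, from workcell import ctrl gives the robot as it stands.
- The arm moves only by the tool send_rows, never from a script. Its argument "targets" is a list of rows, each an object with "translation": the shift along the tool's x, y, z in cm, a list of three; "rotation": the turn, a rotation vector about the tool's x, y, z in rad, a list of three. In form: [{"translation": [x, y, z], "rotation": [wx, wy, wz]}, ...]. A call has 1 to 8 rows; each row shifts and turns the commanded pose from where the row before left it, along the tool's axes as they then stand; what a row does not reach is not made up. A row lasts 1/12 s, in which the tool goes at most 41.7 mm and 7.16 degrees, less where a joint would pass 70% of its speed; a pose out of reach is approached as far as the arm can. A call with a gripper value outside its range is refused whole. "claw" is the finger opening in cm, from 0 to 8.54, set as the call begins (left out, the last holds). The fingers move at their own pace and stop on an object; the grip force is fixed at half the most. Time passes only in rows, so rows that do not move let the fingers close. It gives the time, the measured TCP pose, the force and the opening at its end, in the units of the state.
- ctrl.state(): the state, without advancing time (a new reading comes with each control period).
- ctrl.camera(name): name is "side" or "top" or "wrist"; returns the picture (480x640x3 uint8, red, green, blue); there is no depth.
- ctrl.camera_params(name): a dict with "camera_matrix" (3x3 intrinsics, pixels), "extrinsics" (4x4, takes a point from world to camera coordinates); the wrist camera has in their place "hand_eye" (4x4, takes a point from camera to tool coordinates, whose origin is the TCP and whose axes are the flange's). Camera axes: x right, y down, z forward; pixel columns grow to the right and rows downward; lengths in mm; the calibration is good to about 2 mm. A picture is of the moment at which its call begins: read the wrist's pose just before it. camera_params takes no time and is no camera call.
- ctrl.hand_in(): hands the job in, once; it reports no verdict.
Trained networks look in the newest picture that a camera, given by its name, has taken for a name from the list of things; names that differ only in an ending like _2 or _b are one class to them, and where a whole thing is asked for, a point or a joint stands for the part that bears it (a point fixed in the world has none). Each returns a list of dicts, best first, with "conf" (0 to 1); they miss things now and then, are a little off and sometimes report something else, mostly with a low value. They report only what shows in the picture. A call takes as long as a camera call. They do not tell look-alikes from the thing itself.
- ctrl.spot_in(camera, name): "bbox" ([left, top, right, bottom] in pixels, round what is visible of it).
The state is a dict: "clock": time; "joint_pos": joint angles; "joint_velocities": joint speeds; "effort": joint torques, N m; "position": TCP position; "eef_rot": TCP orientation; "contact_force": force on the tool from outside, world axes, zero at the start; "ft_torque": the same for the moment, N m; "width": finger opening in mm.
Only numpy, scipy, OpenCV 4.12 (cv2) and the standard library are available. Lean on these libraries where they do the work, as an engineer would, in place of code of your own. Each camera call takes 0.05 s, during which the arm holds its last target. There are 200 camera calls.

## Task

On the model railway's loading dock, push each of the two loose oil drums along the deck, without lifting it, into the guide lane so that all three drums stand upright in single file, closed up against the end stop. Then pick up the steel tongs, take the drum at the head of the file (the one next to the stop) with the tongs only, never with the fingers, lift it out and finish while still holding it in the tongs, upright and clear above the open gondola wagon, ready to load. Leave the other two drums standing in the lane and everything else where it is.

Things in the scene. Friction and masses are not known exactly. Their poses are not given: they have to be found in the camera images.
- dock: Fixed timber loading dock with a siding of track. Flat deck 140 mm (x) by 270 mm (y), 30 mm above the table. Origin: centre of its underside at table height. Axes: +y along the guide lane towards its end stop, +x across the deck towards the track (at x = 128 mm), z up. Lane on x = 0; the deck from y = -12 to -135 mm is open. Nothing overhangs the deck.
- lane_stop (a point): Deck-level point on the lane's middle line at the face of the end stop (dock y = 120 mm); axes as the dock. Stop: a bar across the lane, 5 mm high, 6 mm thick. The lane: two steel guide rails 5 mm high, 4 mm wide, inner faces 15 mm either side of the line, running 100 mm back (-y) from here. Three drums closed up have their centres 13, 39 and 65 mm back from here.
- lane_mouth (a point): Deck-level point on the lane's middle line between the outer ends of the flared rails (dock y = -12 mm); axes as the dock. The flare, also 5 mm high, is 64 mm wide here and narrows to the 30 mm lane 32 mm further on.
- drum_front: Toy oil drum, plain grey with hoops, an upright cylinder 26 mm in diameter and 38 mm tall, about 30 g. Origin: centre of its underside; z axis up through the drum. It stands in the lane from the start, 8 to 17 mm short of the stop: head of the file, for the tongs.
- drum_a: Toy oil drum, plain grey with hoops, an upright cylinder 26 mm in diameter and 38 mm tall, about 30 g. Origin: centre of its underside; z axis up through the drum. It stands on the open deck 30 to 42 mm to one side of the lane's line, 43 to 103 mm before lane_mouth.
- drum_b: Toy oil drum, plain grey with hoops, an upright cylinder 26 mm in diameter and 38 mm tall, about 30 g. Origin: centre of its underside; z axis up through the drum. It stands on the open deck 30 to 42 mm to the other side of the lane's line, 43 to 103 mm before lane_mouth.
- tongs: Steel kitchen tongs, 240 mm long, about 115 g, lying sprung open on the table: two channel arms, 26 mm tall and 7 mm thick, with black rubber finger grips, stand on edge and close sideways (y). Origin: on the rear pivot axis, at the underside; +x towards the jaws, z up. Each jaw is a shallow upright V cup, 16 mm tall, 25 mm long; gap between the jaws 66 mm when open.
- tongs_jaws (a point): Point midway between the jaws, 215 mm from the pivot, at the arms' mid-height (13 mm above the tongs' underside); the axis of a gripped drum passes here. The jaws reach 8 mm below and above it and 13 mm beyond it. Axes as the tongs.
- tongs_grip (a point): Place to hold the tongs: midway between the arms, 100 mm from the pivot, at mid-height (13 mm up), near the centre of mass. Grip both arms from above, from outside: rubber grips (50 mm long) 64 mm apart over all when open, 54 mm half squeezed, 43 mm closed on a drum. The spring pushes each arm out with 6 N here when open, 9 N when closed, so half squeezed they are carried open. Axes as the tongs.
- jaw_left (a joint): Squeeze angle of the tongs' left arm about the pivot: 0 fully open, about 0.105 rad closed on a drum, at most 0.15. The right arm mirrors it.
- wagon: Empty open-topped steel gondola wagon parked on the siding beside the dock; it does not move. 76 mm wide (x), 200 mm long (y), walls 4 mm, rim 62 mm above the table. Origin: under its centre at table height; axes parallel to the dock's.
- crate: Loose wooden toy crate, 22 mm, on the dock's deck; origin: centre of underside. Bystander.
- churn: Loose toy milk churn, 18 mm in diameter, 28 mm tall, on the dock's deck; origin: centre of underside. Bystander.
- saloon: Die-cast saloon car 115 x 46 x 39 mm on the road; origin: centre of underside, x forward. Bystander.
- convertible: Die-cast open car 115 x 46 x 34 mm beyond the siding; origin: centre of underside, x forward. Bystander.
- tanker: Die-cast tank lorry 115 x 46 x 55 mm beyond the tongs; origin: centre of underside, x forward. Bystander.
- spanner: Small steel spanner, 140 mm long, lying near the road; origin under it near its middle, x along it. Bystander.
- oil_bottle: Small oil bottle 36 mm in diameter, 85 mm tall; origin: centre of underside. Bystander.
There are look-alikes about, which are no part of the job. What is shaped like the drum_b but pink or turquoise is not meant.

How it is judged (in metres and radians):
On the way, in this order (a step that is already met when the one before it is completed fails the run):
1. all three drums stand upright in single file in the lane, closed up to the end stop (x of drum_front in the frame of dock between -0.005 and 0.005 m and y of drum_front in the frame of dock between 0.101 and 0.112 m and z of drum_front in the frame of dock between 0.026 and 0.034 m and angle between each of drum_front, drum_a, drum_b's own z axis and vertical below 0.12 rad and x of drum_a in the frame of dock between -0.005 and 0.005 m and y of drum_a in the frame of dock between 0.047 and 0.112 m and z of drum_a in the frame of dock between 0.026 and 0.034 m and x of drum_b in the frame of dock between -0.005 and 0.005 m and y of drum_b in the frame of dock between 0.047 and 0.112 m and z of drum_b in the frame of dock between 0.026 and 0.034 m and contact force between the fingers and tongs below 0.1 N), for 0.2 s.
2. the tongs, held in the gripper, have lifted the head drum out of the lane (contact force between tongs and drum_front above 1 N and contact force between each of the arm, the fingers, dock, wagon and drum_front below 0.1 N and x of drum_front in the frame of tongs between 0.203 and 0.227 m and y of drum_front in the frame of tongs between -0.006 and 0.006 m and contact force between the fingers and tongs above 1 N and z of drum_front in the frame of dock above 0.045 m), for 0.2 s.
At the end, for the whole second after the job is handed in: The robot holds the tongs, only their jaws touch the head drum: upright within 14 deg, within 22 mm across and 85 mm along of the gondola's centre, at least 8 mm above its rim. The other two stand in the lane within 5 mm of its middle line, at least 47 mm along the dock's y. All at rest (contact force between tongs and drum_front above 1 N and contact force between each of the arm, the fingers, dock, wagon and drum_front below 0.1 N and x of drum_front in the frame of tongs between 0.203 and 0.227 m and y of drum_front in the frame of tongs between -0.006 and 0.006 m and contact force between the fingers and tongs above 1 N and contact force between tongs and wagon below 0.1 N and contact force between tongs and dock below 0.1 N and x of drum_front in the frame of wagon between -0.022 and 0.022 m and y of drum_front in the frame of wagon between -0.085 and 0.085 m and z of drum_front in the frame of wagon above 0.07 m and angle between drum_front's own z axis and vertical below 0.25 rad and x of drum_a in the frame of dock between -0.005 and 0.005 m and y of drum_a in the frame of dock between 0.047 and 0.112 m and z of drum_a in the frame of dock between 0.026 and 0.034 m and angle between each of drum_a, drum_b's own z axis and vertical below 0.12 rad and x of drum_b in the frame of dock between -0.005 and 0.005 m and y of drum_b in the frame of dock between 0.047 and 0.112 m and z of drum_b in the frame of dock between 0.026 and 0.034 m and linear speed of each of drum_front, drum_a, drum_b, tongs below 0.03 m/s); the arm keeps its last pose, push and grip.
It fails at once if the head drum is touched by the gripper or arm (tongs only) (contact force between any of the fingers, the arm and drum_front above 0.3 N).
It fails at once if a loose drum is lifted off the deck (more than 8 mm) (z of any of drum_a, drum_b in the frame of dock above 0.038 m).
It fails at once if a drum is tipped over or falls off the dock (angle between any of drum_a, drum_b, drum_front's own z axis and vertical above 0.7 rad or z of any of drum_a, drum_b, drum_front in the frame of dock below 0.02 m).
It fails at once if a bystander is moved more than 20 mm (distance of any of crate, churn, saloon, convertible, tanker, spanner, oil_bottle from where it was at the start of the episode above 0.02 m).
It also fails if it takes over 67 s, if anything falls off the work surface, if the arm or the gripper's body presses on something with over 40 N, if the wrist force passes 120 N, or if a joint passes its speed limit or range.

## Working session

There is one attempt and no reset: what is moved stays moved. The work goes in short steps, Python scripts to look and compute and a tool call to move; the robot and the scene stay as the last step left them, time stands still between calls to the robot, and variables do not carry over. Pictures are saved under pics/ and viewed, about 8 in all and at most 12, crops included, and the job is handed in when it is done.

Besides the shell and the picture viewer there is one more tool, called after "Call:" by a JSON object that holds its "method" and its "body", one argument or row to a line. send_rows: Moves the arm, as the interface text tells. Its arguments: {"type":"object","properties":{"targets":{"type":"array","items":{"type":"object","properties":{"translation":{"type":"array","items":{"type":"number"}},"rotation":{"type":"array","items":{"type":"number"}}}}},"claw":{"type":"number"}},"required":["targets"]}

```bash
mkdir -p pics; ls
python3 - <<'E'
from workcell import ctrl
import cv2, numpy as np
print({k:np.round(v,3).tolist() for k,v in ctrl.state().items()})
for c in ("top","side"):
    im=ctrl.camera(c); cv2.imwrite(f"pics/{c}0.png",im[:,:,::-1])
    p=ctrl.camera_params(c); print(c,{k:np.round(v,3).tolist() for k,v in p.items()})
print(ctrl.camera_params("wrist"))
for n in ("drum_a","drum_front","tongs","tongs_jaws","dock","wagon","crate","churn"):
    for c in ("top","side"): print(n,c,[(np.round(d["bbox"]).tolist(),round(d["conf"],2)) for d in ctrl.spot_in(c,n)])
E
```

```text
pics
{'clock': 0.0, 'joint_pos': [1.169, 0.354, 1.634, 0.0, 1.155, -0.002], 'joint_velocities': [0.001, -0.002, -0.001, -0.0, 0.0, -0.0], 'effort': [-0.001, -60.526, -34.207, -0.0, 0.01, 0.0], 'position': [243.058, 575.252, 230.545], 'eef_rot': [-0.624, -3.079, 0.002], 'contact_force': [0.204, 0.531, 0.464], 'ft_torque': [0.043, -0.001, 0.003], 'width': 85.871}
top {'camera_matrix': [[560.58, 0.0, 317.918], [0.0, 560.58, 240.694], [0.0, 0.0, 1.0]], 'extrinsics': [[-0.021, -1.0, -0.004, 54.599], [-0.998, 0.021, -0.057, 575.261], [0.057, 0.003, -0.998, 1231.416], [0.0, 0.0, 0.0, 1.0]]}
side {'camera_matrix': [[470.958, 0.0, 323.492], [0.0, 470.958, 239.607], [0.0, 0.0, 1.0]], 'extrinsics': [[0.996, -0.09, -0.002, -568.446], [-0.068, -0.739, -0.67, 122.45], [0.059, 0.667, -0.742, 960.833], [0.0, 0.0, 0.0, 1.0]]}
{'camera_matrix': array([[380.57484241,   0.        , 319.2884086 ],
       [  0.        , 380.57484241, 239.5113291 ],
       [  0.        ,   0.        ,   1.        ]]), 'hand_eye': array([[ 1.55189641e-03, -9.51969371e-01, -3.06189335e-01,
         7.84953122e+01],
       [ 
[... 891 characters left out ...]
 top []
drum_front side [([290.0, 270.0, 303.0, 294.0], 0.8)]
tongs top [([144.0, 282.0, 266.0, 332.0], 0.75)]
tongs side [([232.0, 156.0, 281.0, 224.0], 0.75)]
tongs_jaws top [([151.0, 280.0, 266.0, 336.0], 0.67)]
tongs_jaws side [([232.0, 151.0, 281.0, 225.0], 0.72)]
dock top [([294.0, 188.0, 486.0, 310.0], 0.69)]
dock side [([246.0, 228.0, 384.0, 445.0], 0.93)]
wagon top [([307.0, 183.0, 418.0, 235.0], 0.74)]
wagon side [([339.0, 242.0, 387.0, 344.0], 0.83)]
crate top [([376.0, 294.0, 390.0, 304.0], 0.69), ([291.0, 185.0, 486.0, 312.0], 0.36)]
crate side [([254.0, 304.0, 275.0, 319.0], 0.52)]
churn top [([372.0, 239.0, 382.0, 247.0], 0.64)]
churn side [([319.0, 291.0, 328.0, 306.0], 0.4)]
```

Run:
```python
import cv2
t=cv2.imread("pics/top0.png"); 
cv2.imwrite("pics/top_c.png",cv2.resize(t[150:360,135:535],None,fx=2,fy=2,interpolation=cv2.INTER_CUBIC))
s=cv2.imread("pics/side0.png")
cv2.imwrite("pics/side_c.png",cv2.resize(s[140:480,180:480],None,fx=1.75,fy=1.75,interpolation=cv2.INTER_CUBIC))
```

```text
(no output)
```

View pics/top_c.png

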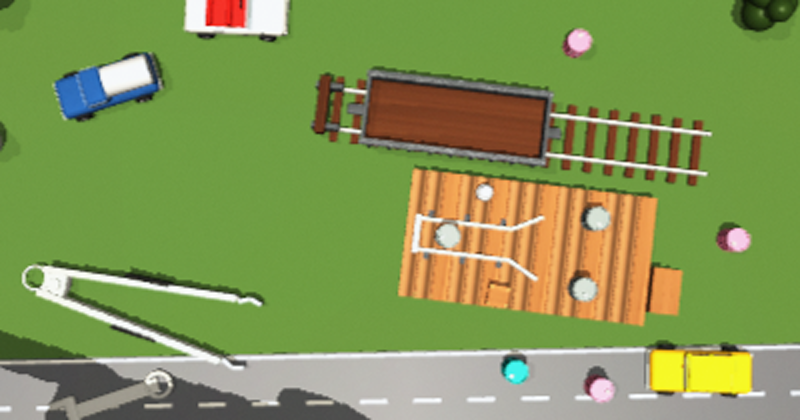

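View pics/side_c.png

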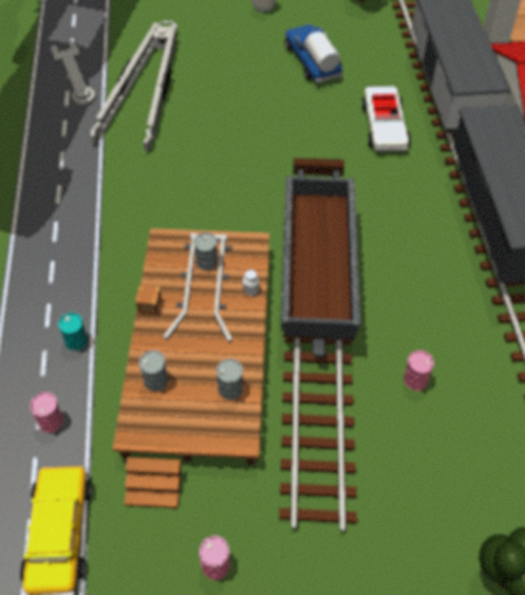

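The top picture shows the dock with three grey drums in crop pixels. The head drum is in the lane at (447,236). The two loose drums are on the open deck at (597,218) and (583,288). The pink and turquoise drums are off the deck, so they are look-alikes. The tongs are on the left, with the pivot at (33,278) and the jaws at about (255,300) and (235,366). The side view agrees.

```bash
cat > h.py <<'E'
from workcell import ctrl
import numpy as np, cv2
from scipy.spatial.transform import Rotation as R
def cam(name,st=None):
    p=ctrl.camera_params(name); K=np.array(p["camera_matrix"])
    if name=="wrist":
        st=st or ctrl.state(); T=np.eye(4); T[:3,:3]=R.from_rotvec(st["eef_rot"]).as_matrix(); T[:3,3]=st["position"]
        return K,np.linalg.inv(T@np.array(p["hand_eye"]))
    return K,np.array(p["extrinsics"])
def p2w(c,u,v,z):
    K,E=c; d=E[:3,:3].T@np.linalg.solve(K,[u,v,1]); o=-E[:3,:3].T@E[:3,3]
    return o+d*(z-o[2])/d[2]
def w2p(c,P):
    K,E=c; q=K@(E[:3,:3]@np.asarray(P,float)+E[:3,3]); return q[:2]/q[2]
def delta(target,yaw):
    """yaw = world angle of tool x (tool down). prints turn about tool z and shift in tool axes (cm), turn first"""
    st=ctrl.state(); M=R.from_rotvec(st["eef_rot"]).as_matrix()
    Rt=np.array([[np.cos(yaw),np.sin(yaw),0],[np.sin(yaw),-np.cos(yaw),0],[0,0,-1]])
    r=R.from_matrix(M.T@Rt).as_rotvec(); d=np.array(target)-st["position"]
    print("rot",r.round(3),"shift in new axes cm",(Rt.T@d/10).round(2),"in old axes",(M.T@d/10).round(2))
def dock(o,yaw):
    c,s=np.cos(yaw),np.sin(yaw); Rm=np.array([[c,-s],[s,c]])
    return (lambda p: np.r_[Rm@np.array(p[:2])+o, p[2]], lambda P: np.r_[Rm.T@(np.array(P[:2])-o), P[2]])
E
python3 - <<'E'
from h import *
t=cam("top")
f=lambda x,y,z:p2w(t,135+x/2,150+y/2,z).round(0)
print("dock",*[f(*p,30) for p in [(413,168),(657,197),(643,325),(399,296)]])
print("drums",*[f(*p,68) for p in [(447,236),(597,218),(583,288)]])
print("mouth",f(543,217,33),f(535,279,33),"stop",f(417,215,33),f(414,250,33))
print("wagon",*[f(*p,62) for p in [(370,70),(552,92),(547,163),(362,142)]])
print("tongs piv",f(33,278,20),"jaws",f(255,300,20),f(235,366,20),"grips",f(148,279,20),f(128,331,20))
print("churn, crate",f(485,190,58),f(500,293,52), "saloon",f(700,370,30),"tanker",f(108,85,50))
E
```

```text
dock [589. -10.  30.] [ 552. -277.   30.] [ 412. -257.   30.] [449.   9.  30.]
drums [513. -43.  68.] [ 529. -203.   68.] [ 455. -186.   68.]
mouth [ 532. -151.   33.] [ 465. -140.   33.] stop [537. -13.  33.] [499.  -9.  33.]
wagon [694.  35.  62.] [ 666. -160.   62.] [ 589. -152.   62.] [616.  46.  62.]
tongs piv [477. 413.  20.] jaws [448. 168.  20.] [376. 191.  20.] grips [473. 285.  20.] [416. 308.  20.]
churn, crate [562. -86.  58.] [451. -99.  52.] saloon [ 362. -317.   30.] tanker [685. 321.  50.]
```

```bash
cat >> h.py <<'E'
def rows(target,yaw,n):
    "per-row turn about tool z, and per-row shift (tool axes, cm) with straight world path"
    st=ctrl.state(); M=R.from_rotvec(st["eef_rot"]).as_matrix()
    y0=np.arctan2(M[1,0],M[0,0]); dy=(yaw-y0+np.pi)%(2*np.pi)-np.pi; d=(np.array(target)-st["position"])/n/10
    print("y0",round(y0,3),"turn/row wz",round(-dy/n,4))
    for i in range(n):
        a=y0+dy*i/n; print([round(v,2) for v in (np.cos(a)*d[0]+np.sin(a)*d[1], np.sin(a)*d[0]-np.cos(a)*d[1], -d[2])])
E
python3 -c "
from h import *
rows([452,333,230],1.30,12)"
```

```text
y0 2.742 turn/row wz 0.1202
[np.float64(-2.39), np.float64(-1.19), np.float64(0.01)]
[np.float64(-2.51), np.float64(-0.89), np.float64(0.01)]
[np.float64(-2.6), np.float64(-0.58), np.float64(0.01)]
[np.float64(-2.65), np.float64(-0.27), np.float64(0.01)]
[np.float64(-2.67), np.float64(0.05), np.float64(0.01)]
[np.float64(-2.64), np.float64(0.37), np.float64(0.01)]
[np.float64(-2.58), np.float64(0.69), np.float64(0.01)]
[np.float64(-2.48), np.float64(0.99), np.float64(0.01)]
[np.float64(-2.34), np.float64(1.28), np.float64(0.01)]
[np.float64(-2.17), np.float64(1.55), np.float64(0.01)]
[np.float64(-1.97), np.float64(1.8), np.float64(0.01)]
[np.float64(-1.74), np.float64(2.02), np.float64(0.01)]
```

Call:
{"method": "send_rows", "body": {
  "targets": [
    {"translation": [-2.4,-1.2,0],"rotation": [0,0,0.12]},
    {"translation": [-2.5,-0.9,0],"rotation": [0,0,0.12]},
    {"translation": [-2.6,-0.6,0],"rotation": [0,0,0.12]},
    {"translation": [-2.65,-0.3,0],"rotation": [0,0,0.12]},
    {"translation": [-2.65,0.05,0],"rotation": [0,0,0.12]},
    {"translation": [-2.65,0.4,0],"rotation": [0,0,0.12]},
    {"translation": [-2.6,0.7,0],"rotation": [0,0,0.12]},
    {"translation": [-2.5,1.0,0],"rotation": [0,0,0.12]}
  ]
}}

```text
clock: 1.57
position: [383.3, 412.3, 231.4]
eef_rot: [1.982, 2.437, 0.0]
contact_force: [1.3, 0.8, -0.3]
width: 85.3
```

Call:
{"method": "send_rows", "body": {
  "targets": [
    {"translation": [-2.35,1.3,0],"rotation": [0,0,0.12]},
    {"translation": [-2.2,1.55,0],"rotation": [0,0,0.12]},
    {"translation": [-2.0,1.8,0],"rotation": [0,0,0.12]},
    {"translation": [-1.75,2.0,0],"rotation": [0,0,0.12]},
    {"translation": [0,0,0],"rotation": [0,0,0]},
    {"translation": [0,0,0],"rotation": [0,0,0]}
  ]
}}

```text
clock: 2.07
position: [452.9, 330.9, 231.4]
eef_rot: [-2.501, -1.902, -0.0]
contact_force: [-0.2, 0.1, 0.3]
width: 85.3
```

Run:
```python
from h import *
st=ctrl.state(); print(st["clock"],st["position"],R.from_rotvec(st["eef_rot"]).as_matrix().round(3).tolist())
im=ctrl.camera("wrist"); cv2.imwrite("pics/w1.png",im[:,:,::-1])
np.save("w1.npy",np.r_[st["position"],st["eef_rot"]])
rows([503,-114,200],1.433,12)
```

```text
2.0667 [452.89833426 330.94131379 231.35533666] [[0.267, 0.964, 0.0], [0.964, -0.267, 0.0], [0.0, 0.0, -1.0]]
y0 1.302 turn/row wz -0.0109
[np.float64(-3.47), np.float64(1.39), np.float64(0.26)]
[np.float64(-3.48), np.float64(1.36), np.float64(0.26)]
[np.float64(-3.5), np.float64(1.32), np.float64(0.26)]
[np.float64(-3.51), np.float64(1.28), np.float64(0.26)]
[np.float64(-3.53), np.float64(1.24), np.float64(0.26)]
[np.float64(-3.54), np.float64(1.2), np.float64(0.26)]
[np.float64(-3.55), np.float64(1.16), np.float64(0.26)]
[np.float64(-3.56), np.float64(1.12), np.float64(0.26)]
[np.float64(-3.58), np.float64(1.09), np.float64(0.26)]
[np.float64(-3.59), np.float64(1.05), np.float64(0.26)]
[np.float64(-3.6), np.float64(1.01), np.float64(0.26)]
[np.float64(-3.61), np.float64(0.97), np.float64(0.26)]
```

View pics/w1.png

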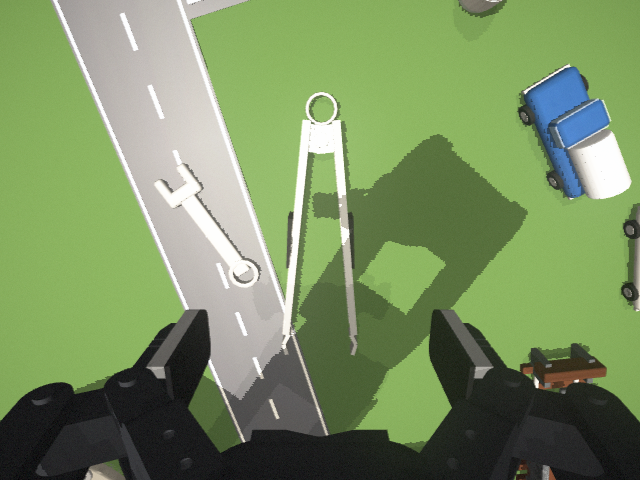

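The wrist picture shows the tongs. The ring is at (322,108), the jaw tips are at (285,352) and (355,352), and the grips are centred near (291,240) and (350,240).

Call:
{"method": "send_rows", "body": {
  "targets": [
    {"translation": [-3.5,1.4,0.25],"rotation": [0,0,-0.011]},
    {"translation": [-3.5,1.35,0.25],"rotation": [0,0,-0.011]},
    {"translation": [-3.5,1.3,0.25],"rotation": [0,0,-0.011]},
    {"translation": [-3.5,1.3,0.25],"rotation": [0,0,-0.011]},
    {"translation": [-3.55,1.25,0.25],"rotation": [0,0,-0.011]},
    {"translation": [-3.55,1.2,0.25],"rotation": [0,0,-0.011]},
    {"translation": [-3.55,1.15,0.25],"rotation": [0,0,-0.011]},
    {"translation": [-3.55,1.1,0.25],"rotation": [0,0,-0.011]}
  ]
}}

```text
clock: 2.78
position: [485.4, 33.7, 211.4]
eef_rot: [2.409, 2.016, 0.001]
contact_force: [-0.1, 0.5, -0.3]
width: 85.3
```

Call:
{"method": "send_rows", "body": {
  "claw": 2,
  "targets": [
    {"translation": [-3.6,1.1,0.25],"rotation": [0,0,-0.011]},
    {"translation": [-3.6,1.05,0.25],"rotation": [0,0,-0.011]},
    {"translation": [-3.6,1.0,0.25],"rotation": [0,0,-0.011]},
    {"translation": [-3.6,1.0,0.25],"rotation": [0,0,-0.011]},
    {"translation": [0,0,0],"rotation": [0,0,0]},
    {"translation": [0,0,0],"rotation": [0,0,0]}
  ]
}}

```text
clock: 3.28
position: [503.1, -115.3, 201.1]
eef_rot: [-2.369, -2.063, -0.0]
contact_force: [0.3, 0.3, -0.2]
width: 19.8
```

Run:
```python
from h import *
w=np.load("w1.npy"); c=cam("wrist",{"position":w[:3],"eef_rot":w[3:]})
ring=p2w(c,322,108,20); jm=p2w(c,320,352,21); g=p2w(c,320.5,240,20); print("ring",ring,"tips",jm,p2w(c,285,352,21),p2w(c,355,352,21),"grips",g,p2w(c,290,240,20),p2w(c,351,240,20),np.linalg.norm(jm-ring),np.linalg.norm(g-ring), np.arctan2(*(jm-ring)[1::-1]))
st=ctrl.state(); print(st["clock"],st["position"],st["width"])
im=ctrl.camera("wrist"); cv2.imwrite("pics/w2.png",im[:,:,::-1])
np.save("w2.npy",np.r_[st["position"],st["eef_rot"]])
print([(np.round(d["bbox"]).tolist(),round(d["conf"],2)) for d in ctrl.spot_in("wrist","drum_a")])
```

```text
ring [477.881939   412.76025664  20.        ] tips [410.38613414 173.93991078  21.        ] [374.09835839 183.96357214  21.        ] [446.68070425 163.91437265  21.        ] grips [444.32725559 295.5221466   20.        ] [415.60023229 303.44759686  20.        ] [473.05852435 287.59552506  20.        ] 248.17703614351498 121.9454436404488 -1.846234444761435
3.2833 [ 503.10425805 -115.32322632  201.10684176] 19.7771422765597
[([151.0, 306.0, 185.0, 348.0], 0.76), ([547.0, 240.0, 602.0, 283.0], 0.72), ([340.0, 413.0, 358.0, 431.0], 0.7), ([141.0, 216.0, 187.0, 255.0], 0.68), ([262.0, 283.0, 294.0, 310.0], 0.6), ([358.0, 290.0, 376.0, 309.0], 0.54)]
```

View pics/w2.png

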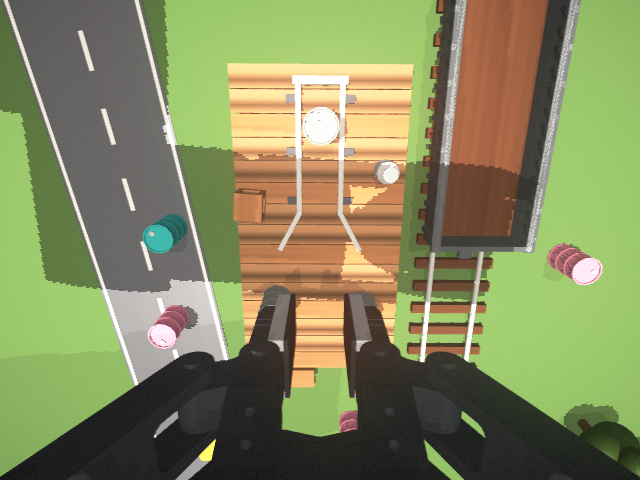

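The wrist picture shows the lane ahead, with the deck's far corners at (229,64) and (413,64). The stop is at y≈77, the rails are at u≈298 and 345, and the head drum's top is at (321,126). The loose drums peep out by the fingers at (276,297) and (362,300).

Run:
```python
from h import *
from scipy.optimize import least_squares
w=np.load("w2.npy"); c=cam("wrist",{"position":w[:3],"eef_rot":w[3:]}); t=cam("top")
obs=[(c,229,64,(-70,135,30)),(c,413,64,(70,135,30)),(c,279,250,(-33,-12,35)),(c,360,250,(33,-12,35)),(c,298,190,(-17,46,35)),(c,342,190,(17,46,35)),(c,297.5,100,(-17,116,35)),(c,345,100,(17,116,35))]
def proj(x):
    f,_=dock(x[:2],x[2]); return np.concatenate([w2p(q,f(p))-[u,v] for q,u,v,p in obs])
r=least_squares(proj,[500,-134,-.138],loss="soft_l1"); print("wrist fit",r.x.round(3)); print(r.fun.reshape(-1,2).round(1).tolist())
o,yaw=r.x[:2],r.x[2]; np.save("dock.npy",r.x); f,g=dock(o,yaw)
for n,u,v in(("front",321,126),): print(n,g(p2w(c,u,v,68)).round(1))
for n,b in (("front",(447,236)),("b",(597,218)),("a",(583,288)),("churn",(485,191)),("crate",(500,293))): print("top",n,g(p2w(t,135+b[0]/2,150+b[1]/2,68 if n!="churn" else 57)).round(1))
for b in [(262,283,294,310),(358,290,376,309)]: print("wr",g(p2w(c,(b[0]+b[2])/2,b[1]+13,68)).round(1))
for p in [(370,70),(552,92),(547,163),(362,142)]: print("wagon",g(p2w(t,135+p[0]/2,150+p[1]/2,62)).round(1))
print("wagon wr",g(p2w(c,438,248,62)).round(1),g(p2w(c,532,250,62)).round(1))
```

```text
wrist fit [ 5.00156e+02 -1.37886e+02 -1.45000e-01]
[[-0.4, 4.6], [0.5, 6.3], [2.2, 3.9], [-2.3, 4.5], [1.3, -2.8], [-1.1, -2.4], [1.1, -4.4], [-1.7, -4.0]]
front [ 0.1 94.7 68. ]
top front [-0.7 96.  68. ]
top b [ 38. -60.  68.]
top a [-37.6 -53.6  68. ]
top churn [52.6 60.5 57. ]
top crate [-53.7  33.1  68. ]
wr [-33.  -35.7  68. ]
wr [ 38.4 -41.4  68. ]
wagon [166.7 199.4  62. ]
wagon [167.1   2.   62. ]
wagon [90.3 -1.4 62. ]
wagon [ 88.3 198.3  62. ]
wagon wr [92.7  3.8 62. ] [166.6   2.7  62. ]
```

Run:
```python
from h import *
from scipy.optimize import least_squares
w=np.load("w2.npy"); c=cam("wrist",{"position":w[:3],"eef_rot":w[3:]}); t=cam("top")
obs=[(c,229,64,(-70,135,30),1),(c,413,64,(70,135,30),1),(c,279,250,(-33,-12,35),1),(c,360,250,(33,-12,35),1),(c,298,190,(-17,46,35),0),(c,342,190,(17,46,35),0),(c,297.5,100,(-17,116,35),0),(c,345,100,(17,116,35),0)]
def proj(x):
    f,_=dock(x[:2],x[2]); return np.concatenate([(w2p(q,f(p))-[u,v])*[1,k] for q,u,v,p,k in obs])
r=least_squares(proj,[500,-134,-.138]); print("fit",r.x.round(3)); print(r.fun.reshape(-1,2).round(1).tolist())
o,yaw=r.x[:2],r.x[2]; np.save("dock.npy",r.x); f,g=dock(o,yaw)
print("front",g(p2w(c,321,126,68)).round(1))
for n,b in (("front",(447,236)),("b",(597,218)),("a",(583,288)),("churn",(485,191))): print("top",n,g(p2w(t,135+b[0]/2,150+b[1]/2,68 if n!="churn" else 57)).round(1))
for p in [(370,70),(552,92),(547,163),(362,142)]: print("wagon",g(p2w(t,135+p[0]/2,150+p[1]/2,62)).round(1))
print("stop top edge", g(p2w(c,322,77,35)).round(1))
```

```text
fit [ 5.00922e+02 -1.34143e+02 -1.42000e-01]
[[-0.9, -0.7], [0.7, 0.5], [2.4, -0.1], [-1.8, 0.3], [1.3, -0.0], [-0.9, -0.0], [0.9, -0.0], [-1.7, -0.0]]
front [ 0.1 90.9 68. ]
top front [-0.6 92.2 68. ]
top b [ 37.6 -63.9  68. ]
top a [-37.9 -57.3  68. ]
top churn [52.5 56.6 57. ]
wagon [167.  195.1  62. ]
wagon [166.9  -2.3  62. ]
wagon [90.1 -5.5 62. ]
wagon [ 88.6 194.2  62. ]
stop top edge [  0.8 125.4  35. ]
```

```bash
cat >> h.py <<'E'
def plan(wps,off=19.3,pose=None):
    """wps: (x,y,z,turn deg, n): point `off` mm ahead of TCP in dock coords, turn = tool x from dock +y towards +x"""
    o=np.load("dock.npy"); f,g=dock(o[:2],o[2]); st=ctrl.state(); M=R.from_rotvec(st["eef_rot"]).as_matrix()
    yd=lambda t:o[2]+np.pi/2-np.radians(t)
    a=np.arctan2(M[1,0],M[0,0]); P=np.array(st["position"])
    d0=np.r_[g(P+off*np.r_[np.cos(a),np.sin(a),0]),np.degrees(o[2]+np.pi/2-a)]
    print("now",d0.round(1))
    for x,y,z,t,n in wps:
        d1=np.array([x,y,z,t]); print("->",d1)
        for i in range(1,n+1):
            d=d0+(d1-d0)*i/n; b=yd(d[3]); Q=f(d[:3])-off*np.r_[np.cos(b),np.sin(b),0]; s=(Q-P)/10
            print([round(float(v),2) for v in (np.cos(a)*s[0]+np.sin(a)*s[1],np.sin(a)*s[0]-np.cos(a)*s[1],-s[2])],round(float(a-b),3))
            P,a=Q,b
        d0=d1
E
python3 - <<'E'
from h import *
plan([(-44,-67,90,30,5),(-44,-67,38,30,2),(-38,-57,38,30,2),(0,-12,38,25,7),(0,15,38,0,4),(0,64,38,0,5)])
E
```

```text
now [ -1.1  40.  201.2  -0.4]
-> [-44 -67  90  30]
[-2.12, -1.07, 2.22] 0.106
[-2.2, -0.84, 2.22] 0.106
[-2.26, -0.61, 2.22] 0.106
[-2.29, -0.36, 2.22] 0.106
[-2.29, -0.12, 2.22] 0.106
-> [-44 -67  38  30]
[0.0, 0.0, 2.6] -0.0
[0.0, 0.0, 2.6] 0.0
-> [-38 -57  38  30]
[0.58, 0.01, -0.0] 0.0
[0.58, 0.01, -0.0] 0.0
-> [  0 -12  38  25]
[0.83, 0.17, -0.0] -0.012
[0.83, 0.18, -0.0] -0.012
[0.82, 0.19, -0.0] -0.012
[0.82, 0.2, -0.0] -0.012
[0.82, 0.21, -0.0] -0.012
[0.82, 0.22, -0.0] -0.012
[0.81, 0.23, -0.0] -0.012
-> [ 0 15 38  0]
[0.62, -0.08, -0.0] -0.109
[0.65, -0.01, -0.0] -0.109
[0.67, 0.06, -0.0] -0.109
[0.68, 0.14, -0.0] -0.109
-> [ 0 64 38  0]
[0.98, 0.0, -0.0] 0.0
[0.98, -0.0, -0.0] 0.0
[0.98, -0.0, -0.0] 0.0
[0.98, -0.0, -0.0] 0.0
[0.98, 0.0, -0.0] 0.0
```

Call:
{"method": "send_rows", "body": {
  "targets": [
    {"translation": [-2.1,-1.05,2.2],"rotation": [0,0,0.106]},
    {"translation": [-2.2,-0.85,2.2],"rotation": [0,0,0.106]},
    {"translation": [-2.25,-0.6,2.2],"rotation": [0,0,0.106]},
    {"translation": [-2.3,-0.35,2.2],"rotation": [0,0,0.106]},
    {"translation": [-2.3,-0.1,2.2],"rotation": [0,0,0.106]},
    {"translation": [0,0,0],"rotation": [0,0,0]}
  ]
}}

```text
clock: 3.88
position: [432.8, -209.6, 88.0]
eef_rot: [-2.825, -1.363, 0.006]
contact_force: [-1.5, 0.1, -0.8]
width: 20.2
```

Run:
```python
from h import *
st=ctrl.state(); c=cam("wrist",st); im=ctrl.camera("wrist").copy(); o=np.load("dock.npy"); f,g=dock(o[:2],o[2])
for d,col in (((-37.9,-57.3),(0,0,255)),((37.6,-63.9),(255,0,0))):
    for z in (30,68):
        q=[w2p(c,f((d[0]+13*np.cos(a),d[1]+13*np.sin(a),z))) for a in np.linspace(0,6.3,30)]
        im=np.ascontiguousarray(im); cv2.polylines(im,[np.int32(np.round(q))],True,(255,0,0) if z==68 else (0,0,255),1)
cv2.imwrite("pics/w3.png",im[:,:,::-1]); plan([(-44,-67,38,30,2),(-38,-57,38,30,2)])
```

```text
now [-45.4 -67.   89.6  30.1]
-> [-44 -67  38  30]
[0.04, 0.06, 2.58] -0.001
[0.04, 0.06, 2.58] -0.001
-> [-38 -57  38  30]
[0.58, 0.01, -0.0] 0.0
[0.58, 0.01, -0.0] 0.0
```

View pics/w3.png

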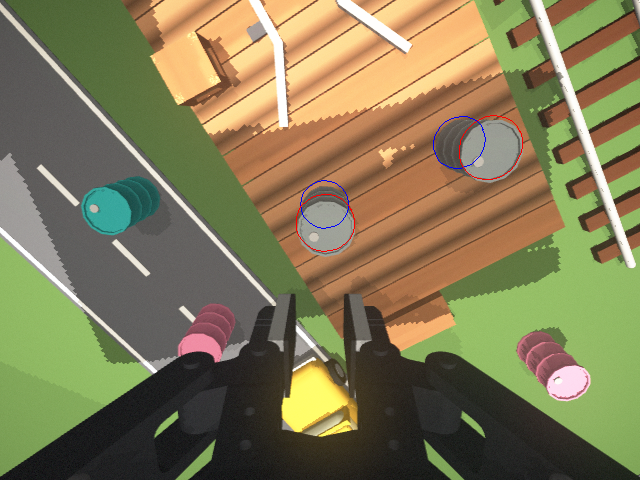

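The drawn circles match both drums to within 3 mm. The near drum's top is at (325,228), centred between the fingers, so I go down and push.

Call:
{"method": "send_rows", "body": {
  "targets": [
    {"translation": [-0.3,0.05,2.6],"rotation": [0,0,0]},
    {"translation": [0,0.05,2.55],"rotation": [0,0,0]},
    {"translation": [0.5,0,0],"rotation": [0,0,0]},
    {"translation": [0.5,0,0],"rotation": [0,0,0]},
    {"translation": [0.4,0,0],"rotation": [0,0,0]},
    {"translation": [0,0,0],"rotation": [0,0,0]}
  ]
}}

```text
clock: 4.43
position: [446.1, -201.6, 41.4]
eef_rot: [2.823, 1.374, 0.003]
contact_force: [0.4, -0.6, 0.5]
width: 19.9
```

Run:
```python
from h import *
plan([(0,-12,38,25,8),(0,15,38,0,4),(0,62,38,0,6)])
im=ctrl.camera("wrist"); cv2.imwrite("pics/w4.png",im[100:400,160:480,::-1])
```

```text
now [-35.1 -57.9  41.4  30. ]
-> [  0 -12  38  25]
[0.72, 0.12, 0.04] -0.011
[0.71, 0.12, 0.04] -0.011
[0.71, 0.13, 0.04] -0.011
[0.71, 0.14, 0.04] -0.011
[0.71, 0.15, 0.04] -0.011
[0.71, 0.15, 0.04] -0.011
[0.71, 0.16, 0.04] -0.011
[0.71, 0.17, 0.04] -0.011
-> [ 0 15 38  0]
[0.62, -0.08, -0.0] -0.109
[0.65, -0.01, -0.0] -0.109
[0.67, 0.06, -0.0] -0.109
[0.68, 0.14, -0.0] -0.109
-> [ 0 62 38  0]
[0.78, 0.0, -0.0] 0.0
[0.78, 0.0, -0.0] 0.0
[0.78, 0.0, -0.0] 0.0
[0.78, 0.0, -0.0] 0.0
[0.78, -0.0, -0.0] 0.0
[0.78, 0.0, -0.0] 0.0
```

View pics/w4.png

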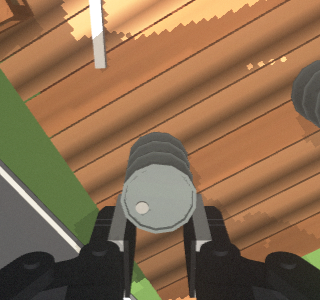

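The drum sits nested between the finger fronts, at crop (160,198). I push it into the mouth.

Call:
{"method": "send_rows", "body": {
  "targets": [
    {"translation": [0.7,0.1,0.1],"rotation": [0,0,-0.01]},
    {"translation": [0.7,0.1,0.1],"rotation": [0,0,-0.01]},
    {"translation": [0.7,0.15,0.1],"rotation": [0,0,-0.01]},
    {"translation": [0.7,0.15,0],"rotation": [0,0,-0.01]},
    {"translation": [0.7,0.15,0],"rotation": [0,0,-0.01]},
    {"translation": [0.7,0.15,0],"rotation": [0,0,-0.01]},
    {"translation": [0.7,0.15,0],"rotation": [0,0,-0.01]},
    {"translation": [0.7,0.15,0],"rotation": [0,0,-0.01]}
  ]
}}

```text
clock: 5.15
position: [486.5, -163.2, 36.7]
eef_rot: [-2.768, -1.485, 0.0]
contact_force: [-0.6, -0.8, 0.9]
width: 20.1
```

Call:
{"method": "send_rows", "body": {
  "targets": [
    {"translation": [0.6,-0.1,0],"rotation": [0,0,-0.11]},
    {"translation": [0.65,0,0],"rotation": [0,0,-0.11]},
    {"translation": [0.65,0.05,0],"rotation": [0,0,-0.11]},
    {"translation": [0.7,0.15,0],"rotation": [0,0,-0.11]},
    {"translation": [0,0,0],"rotation": [0,0,0]}
  ]
}}

```text
clock: 5.57
position: [498.3, -139.2, 36.8]
eef_rot: [2.372, 2.059, 0.001]
contact_force: [0.1, -0.2, -0.3]
width: 20.1
```

Run:
```python
from h import *
st=ctrl.state(); c=cam("wrist",st); o=np.load("dock.npy"); f,g=dock(o[:2],o[2])
plan([(0,63,38,0,6)])
im=ctrl.camera("wrist"); cv2.imwrite("pics/w5.png",im[:,:,::-1])
for b in ctrl.spot_in("wrist","drum_a"): B=b["bbox"]; print(np.round(B),round(b["conf"],2))
```

```text
now [-1.9 13.9 36.8 -0.1]
-> [ 0 63 38  0]
[0.82, 0.03, -0.02] 0.0
[0.82, 0.03, -0.02] 0.0
[0.82, 0.03, -0.02] 0.0
[0.82, 0.03, -0.02] 0.0
[0.82, 0.03, -0.02] 0.0
[0.82, 0.03, -0.02] 0.0
[  1. 402.  91. 477.] 0.88
[423. 439. 450. 480.] 0.74
[281. 234. 361. 342.] 0.65
[  0. 245.  79. 332.] 0.58
```

View pics/w5.png

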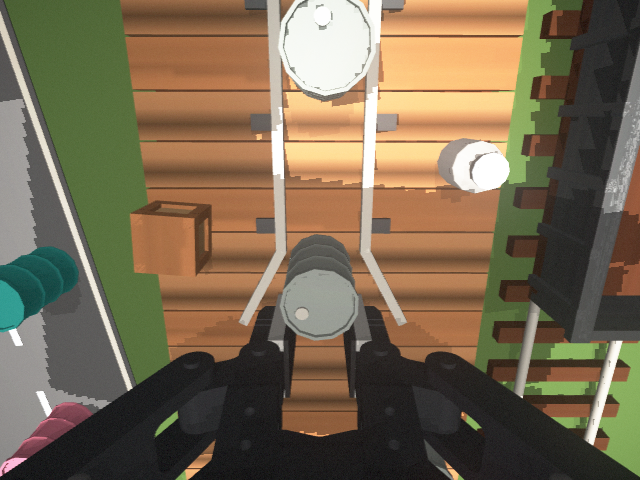

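Drum a is upright in the lane entry at (319,302), about 2 mm left of the middle line. The head drum is at (326,45). I push on with a slight shift to the right.

Call:
{"method": "send_rows", "body": {
  "targets": [
    {"translation": [0.8,0.05,-0.05],"rotation": [0,0,0]},
    {"translation": [0.8,0.05,0],"rotation": [0,0,0]},
    {"translation": [0.8,0.05,0],"rotation": [0,0,0]},
    {"translation": [0.8,0.05,0],"rotation": [0,0,0]},
    {"translation": [0.8,0,0],"rotation": [0,0,0]},
    {"translation": [0.6,0,0],"rotation": [0,0,0]},
    {"translation": [0.3,0,0],"rotation": [0,0,0]},
    {"translation": [0.3,0,0],"rotation": [0,0,0]}
  ]
}}

```text
clock: 6.33
position: [507.2, -88.5, 37.3]
eef_rot: [2.378, 2.053, -0.0]
contact_force: [0.7, 0.4, 0.1]
width: 20.1
```

Call:
{"method": "send_rows", "body": {
  "targets": [
    {"translation": [0.3,0,0],"rotation": [0,0,0]},
    {"translation": [0.3,0,0],"rotation": [0,0,0]},
    {"translation": [0.3,0,0],"rotation": [0,0,0]},
    {"translation": [0.3,0,0],"rotation": [0,0,0]},
    {"translation": [0,0,0],"rotation": [0,0,0]}
  ]
}}

```text
clock: 6.75
position: [508.9, -76.8, 37.3]
eef_rot: [-2.379, -2.052, -0.0]
contact_force: [-1.0, 0.6, 0.3]
width: 20.4
```

Run:
```python
from h import *
st=ctrl.state(); c=cam("wrist",st); o=np.load("dock.npy"); f,g=dock(o[:2],o[2])
im=ctrl.camera("wrist"); cv2.imwrite("pics/w6.png",im[:,:,::-1])
s=ctrl.camera("side"); cv2.imwrite("pics/s6.png",s[:,:,::-1])
plan([(0,40,38,0,4),(0,40,95,0,2),(44,-76,95,-30,5),(44,-76,38,-30,2)])
```

```text
now [-0.1 76.9 37.3  0.3]
-> [ 0 40 38  0]
[-0.92, 0.01, -0.02] -0.001
[-0.92, 0.01, -0.02] -0.001
[-0.92, 0.01, -0.02] -0.001
[-0.92, 0.0, -0.02] -0.001
-> [ 0 40 95  0]
[0.0, 0.0, -2.85] 0.0
[0.0, 0.0, -2.85] 0.0
-> [ 44 -76  95 -30]
[-2.31, 1.08, -0.0] -0.105
[-2.39, 0.83, -0.0] -0.105
[-2.44, 0.58, -0.0] -0.105
[-2.47, 0.32, -0.0] -0.105
[-2.47, 0.06, -0.0] -0.105
-> [ 44 -76  38 -30]
[0.0, 0.0, 2.85] 0.0
[0.0, 0.0, 2.85] 0.0
```

Call:
{"method": "send_rows", "body": {
  "targets": [
    {"translation": [-0.9,0,0],"rotation": [0,0,0]},
    {"translation": [-1.5,0,0],"rotation": [0,0,0]},
    {"translation": [-1.5,0,-2.0],"rotation": [0,0,0]},
    {"translation": [0,0,-3.8],"rotation": [0,0,0]},
    {"translation": [-2.3,1.1,0],"rotation": [0,0,-0.105]},
    {"translation": [-2.4,0.85,0],"rotation": [0,0,-0.105]},
    {"translation": [-2.45,0.6,0],"rotation": [0,0,-0.105]},
    {"translation": [-2.45,0.3,0],"rotation": [0,0,-0.105]}
  ]
}}

```text
clock: 7.52
position: [532.9, -214.1, 95.7]
eef_rot: [1.892, 2.507, 0.0]
contact_force: [0.6, -0.4, -0.7]
width: 19.9
```

Call:
{"method": "send_rows", "body": {
  "targets": [
    {"translation": [-2.5,0.05,0],"rotation": [0,0,-0.105]},
    {"translation": [0,0,0],"rotation": [0,0,0]},
    {"translation": [0,0,0],"rotation": [0,0,0]}
  ]
}}

```text
clock: 7.77
position: [539.7, -237.6, 95.1]
eef_rot: [-1.769, -2.596, 0.0]
contact_force: [-0.6, 0.1, 0.6]
width: 19.8
```

Run:
```python
from h import *
st=ctrl.state(); c=cam("wrist",st); im=np.ascontiguousarray(ctrl.camera("wrist")); o=np.load("dock.npy"); f,g=dock(o[:2],o[2])
for d in ((37.6,-63.9),(0,77),(0,103)):
    q=[w2p(c,f((d[0]+13*np.cos(a),d[1]+13*np.sin(a),68))) for a in np.linspace(0,6.3,30)]
    cv2.polylines(im,[np.int32(np.round(q))],True,(255,0,0),1)
cv2.imwrite("pics/w7.png",im[:,:,::-1]); plan([(44,-76,38,-30,2),(37,-63,38,-30,2)])
```

```text
now [ 42.9 -79.2  95.  -29.6]
-> [ 44 -76  38 -30]
[0.11, 0.13, 2.85] -0.004
[0.11, 0.13, 2.85] -0.004
-> [ 37 -63  38 -30]
[0.74, 0.02, -0.0] 0.0
[0.74, 0.02, -0.0] 0.0
```

View pics/w7.png

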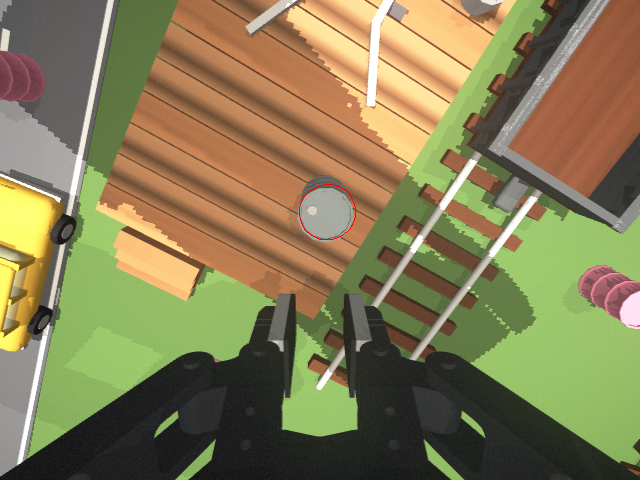

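Drum b's top is at (327,213), exactly on the predicted circle. I descend and nest.

Call:
{"method": "send_rows", "body": {
  "targets": [
    {"translation": [0,0.15,2.85],"rotation": [0,0,0]},
    {"translation": [0,0.15,2.85],"rotation": [0,0,0]},
    {"translation": [0.6,0,0],"rotation": [0,0,0]},
    {"translation": [0.6,0,0],"rotation": [0,0,0]},
    {"translation": [0.5,0,0],"rotation": [0,0,0]},
    {"translation": [0,0,0],"rotation": [0,0,0]}
  ]
}}

```text
clock: 8.32
position: [536.5, -218.0, 39.7]
eef_rot: [1.763, 2.599, 0.0]
contact_force: [0.3, 0.1, -0.1]
width: 19.9
```

Run:
```python
from h import *
plan([(0,-12,38,-25,8),(0,15,38,0,4),(0,38,38,0,3),(0,55,38,0,5)])
```

```text
now [ 37.5 -61.2  39.7 -29.8]
-> [  0 -12  38 -25]
[0.77, -0.12, 0.02] 0.011
[0.77, -0.13, 0.02] 0.011
[0.76, -0.14, 0.02] 0.011
[0.76, -0.14, 0.02] 0.011
[0.76, -0.15, 0.02] 0.011
[0.76, -0.16, 0.02] 0.011
[0.76, -0.17, 0.02] 0.011
[0.76, -0.18, 0.02] 0.011
-> [ 0 15 38  0]
[0.62, 0.08, -0.0] 0.109
[0.65, 0.01, -0.0] 0.109
[0.67, -0.06, -0.0] 0.109
[0.68, -0.14, -0.0] 0.109
-> [ 0 38 38  0]
[0.77, 0.0, -0.0] 0.0
[0.77, 0.0, -0.0] 0.0
[0.77, -0.0, -0.0] 0.0
-> [ 0 55 38  0]
[0.34, 0.0, -0.0] 0.0
[0.34, 0.0, -0.0] 0.0
[0.34, 0.0, -0.0] 0.0
[0.34, -0.0, -0.0] 0.0
[0.34, 0.0, -0.0] 0.0
```

Call:
{"method": "send_rows", "body": {
  "targets": [
    {"translation": [0.75,-0.1,0.05],"rotation": [0,0,0.01]},
    {"translation": [0.75,-0.15,0.05],"rotation": [0,0,0.01]},
    {"translation": [0.75,-0.15,0.05],"rotation": [0,0,0.01]},
    {"translation": [0.75,-0.15,0],"rotation": [0,0,0.01]},
    {"translation": [0.75,-0.15,0],"rotation": [0,0,0.01]},
    {"translation": [0.75,-0.15,0],"rotation": [0,0,0.01]},
    {"translation": [0.75,-0.15,0],"rotation": [0,0,0.01]},
    {"translation": [0.75,-0.2,0],"rotation": [0,0,0.01]}
  ]
}}

```text
clock: 8.98
position: [504.7, -166.0, 36.8]
eef_rot: [1.868, 2.526, 0.0]
contact_force: [-0.8, 0.0, 0.3]
width: 20.2
```

Call:
{"method": "send_rows", "body": {
  "targets": [
    {"translation": [0.6,0.1,0],"rotation": [0,0,0.11]},
    {"translation": [0.65,0,0],"rotation": [0,0,0.11]},
    {"translation": [0.65,-0.05,0],"rotation": [0,0,0.11]},
    {"translation": [0.7,-0.15,0],"rotation": [0,0,0.11]},
    {"translation": [0,0,0],"rotation": [0,0,0]}
  ]
}}

```text
clock: 9.4
position: [499.9, -139.5, 36.6]
eef_rot: [-2.378, -2.052, 0.001]
contact_force: [-0.1, 0.5, -1.0]
width: 20.0
```

Run:
```python
from h import *
plan([(0,40,38,0,3),(0,55,38,0,5)])
im=ctrl.camera("wrist"); cv2.imwrite("pics/w8.png",im[:,:,::-1])
for b in ctrl.spot_in("wrist","drum_a"): B=b["bbox"]; print(np.round(B),round(b["conf"],2))
```

```text
now [-0.2 13.8 36.6  0.3]
-> [ 0 40 38  0]
[0.87, 0.0, -0.05] -0.002
[0.87, 0.01, -0.05] -0.002
[0.87, 0.01, -0.05] -0.002
-> [ 0 55 38  0]
[0.3, 0.0, -0.0] 0.0
[0.3, -0.0, -0.0] 0.0
[0.3, 0.0, -0.0] 0.0
[0.3, 0.0, -0.0] 0.0
[0.3, 0.0, -0.0] 0.0
[280. 233. 357. 344.] 0.88
[  4. 406.  87. 477.] 0.79
[272.  48. 368. 150.] 0.59
```

Call:
{"method": "send_rows", "body": {
  "targets": [
    {"translation": [0.85,0,-0.05],"rotation": [0,0,0]},
    {"translation": [0.85,0,-0.05],"rotation": [0,0,0]},
    {"translation": [0.85,0,-0.05],"rotation": [0,0,0]},
    {"translation": [0.35,0,0],"rotation": [0,0,0]},
    {"translation": [0.3,0,0],"rotation": [0,0,0]},
    {"translation": [0.3,0,0],"rotation": [0,0,0]},
    {"translation": [0.3,0,0],"rotation": [0,0,0]},
    {"translation": [0,0,0],"rotation": [0,0,0]}
  ]
}}

```text
clock: 10.17
position: [506.1, -102.7, 38.3]
eef_rot: [-2.373, -2.059, -0.0]
contact_force: [0.2, -0.6, -1.1]
width: 20.0
```

Call:
{"method": "send_rows", "body": {
  "targets": [
    {"translation": [0.1,0,0],"rotation": [0,0,0]},
    {"translation": [0.1,0,0],"rotation": [0,0,0]},
    {"translation": [0,0,0],"rotation": [0,0,0]}
  ]
}}

```text
clock: 10.42
position: [506.4, -101.2, 38.3]
eef_rot: [2.374, 2.058, -0.0]
contact_force: [-0.1, -0.8, 0.3]
width: 19.8
```

Run:
```python
from h import *
plan([]); st=ctrl.state(); print(np.round(st["contact_force"],1)); c=cam("wrist",st); o=np.load("dock.npy"); f,g=dock(o[:2],o[2])
im=np.ascontiguousarray(ctrl.camera("wrist"));
for b in ctrl.spot_in("wrist","drum_a"): print(np.round(b["bbox"]),round(b["conf"],2))
for d in ((0,81),(0,55)):
    q=[w2p(c,f((d[0]+13*np.cos(a),d[1]+13*np.sin(a),68))) for a in np.linspace(0,6.3,30)]
    cv2.polylines(im,[np.int32(np.round(q))],True,(255,0,0),1)
cv2.imwrite("pics/w9.png",im[:,:,::-1])
```

```text
now [ 0.7 52.6 38.3  0. ]
[-0.1 -0.8  0.3]
[  0. 316.  89. 404.] 0.96
[280. 254. 357. 342.] 0.94
[276. 180. 361. 269.] 0.74
```

View pics/w9.png

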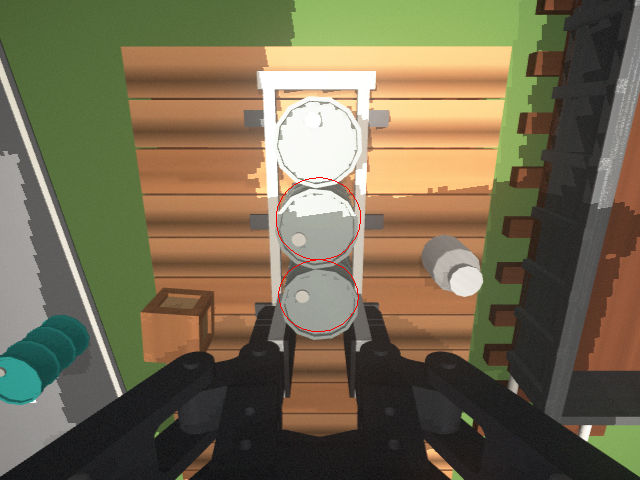

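All three drums are in file at (318,143), (317,226) and (318,300), about 2 mm short of their closed-up positions. I close up in small steps, watching the force.

Call:
{"method": "send_rows", "body": {
  "targets": [
    {"translation": [0.1,0,0],"rotation": [0,0,0]},
    {"translation": [0.1,0,0],"rotation": [0,0,0]},
    {"translation": [0,0,0],"rotation": [0,0,0]}
  ]
}}

```text
clock: 10.77
position: [506.6, -99.1, 38.3]
eef_rot: [-2.373, -2.058, 0.0]
contact_force: [0.5, 0.4, -0.7]
width: 19.9
```

Call:
{"method": "send_rows", "body": {
  "targets": [
    {"translation": [0.1,0,0],"rotation": [0,0,0]},
    {"translation": [0,0,0],"rotation": [0,0,0]}
  ]
}}

```text
clock: 10.93
position: [506.8, -98.1, 38.3]
eef_rot: [2.373, 2.058, 0.0]
contact_force: [-0.3, -0.6, -0.3]
width: 20.0
```

Call:
{"method": "send_rows", "body": {
  "targets": [
    {"translation": [0.1,0,0],"rotation": [0,0,0]},
    {"translation": [0,0,0],"rotation": [0,0,0]}
  ]
}}

```text
clock: 11.1
position: [507.0, -97.2, 38.3]
eef_rot: [2.373, 2.058, -0.0]
contact_force: [-0.7, -1.6, 0.1]
width: 20.2
```

Call:
{"method": "send_rows", "body": {
  "targets": [
    {"translation": [0.1,0,0],"rotation": [0,0,0]},
    {"translation": [0,0,0],"rotation": [0,0,0]}
  ]
}}

```text
clock: 11.27
position: [507.3, -96.7, 38.4]
eef_rot: [2.372, 2.058, -0.0]
contact_force: [-0.9, -5.3, 1.6]
width: 19.9
```

Call:
{"method": "send_rows", "body": {
  "targets": [
    {"translation": [0.1,0,0],"rotation": [0,0,0]},
    {"translation": [0,0,0],"rotation": [0,0,0]}
  ]
}}

```text
clock: 11.43
position: [507.5, -96.2, 38.5]
eef_rot: [2.371, 2.058, -0.001]
contact_force: [-0.7, -8.7, 2.0]
width: 20.0
```

Run:
```python
from h import *
plan([]); st=ctrl.state(); print(np.round(st["contact_force"],1)); c=cam("wrist",st); o=np.load("dock.npy"); f,g=dock(o[:2],o[2])
im=ctrl.camera("wrist"); cv2.imwrite("pics/w10.png",im[:,:,::-1])
for b in ctrl.spot_in("wrist","drum_a"): print(np.round(b["bbox"]),round(b["conf"],2))
for b in ctrl.spot_in("wrist","drum_front"): print("f",np.round(b["bbox"]),round(b["conf"],2))
```

```text
now [ 1.1 57.7 38.5 -0. ]
[-0.7 -8.7  2. ]
[275. 184. 362. 272.] 0.83
[  0. 325.  90. 410.] 0.74
[278. 257. 359. 344.] 0.68
f [274.  99. 363. 191.] 0.87
```

The force rises to 9 N against the stop, so the file is closed up. I retreat and go to the tongs.

Call:
{"method": "send_rows", "body": {
  "targets": [
    {"translation": [-0.5,0,0],"rotation": [0,0,0]},
    {"translation": [-1.2,0,0],"rotation": [0,0,0]},
    {"translation": [-1.5,0,0],"rotation": [0,0,0]},
    {"translation": [0,0,-4.0],"rotation": [0,0,0]},
    {"translation": [0,0,-4.0],"rotation": [0,0,0]},
    {"translation": [0,0,-1.0],"rotation": [0,0,0]}
  ]
}}

```text
clock: 12.08
position: [505.0, -128.4, 132.8]
eef_rot: [2.371, 2.054, 0.005]
contact_force: [1.0, -0.7, 0.1]
width: 19.8
```

Run:
```python
from h import *
st=ctrl.state(); c=cam("wrist",st); o=np.load("dock.npy"); f,g=dock(o[:2],o[2])
im=ctrl.camera("wrist"); cv2.imwrite("pics/w11.png",im[:,:,::-1])
for n in("drum_a","drum_front"):
  for b in ctrl.spot_in("wrist",n):
    B=b["bbox"]; print(n,np.round(B),round(b["conf"],2),g(p2w(c,(B[0]+B[2])/2,(B[1]+B[3])/2,66)).round(1))
rows([444.5,310,110],1.2956,12)
```

```text
drum_a [ 82. 218. 150. 269.] 0.96 [-114.1   14.2   66. ]
drum_a [103. 333. 154. 387.] 0.91 [-118.8  -64.5   66. ]
drum_a [291. 144. 339. 197.] 0.83 [ 1.1 56.  66. ]
drum_a [592. 254. 640. 304.] 0.72 [181.8  -8.6  66. ]
drum_a [286.  96. 339. 148.] 0.71 [-0.2 81.7 66. ]
drum_front [286.  40. 340. 101.] 0.85 [  0.  106.5  66. ]
y0 1.428 turn/row wz 0.0111
[np.float64(3.54), np.float64(-1.0), np.float64(0.16)]
[np.float64(3.53), np.float64(-1.04), np.float64(0.16)]
[np.float64(3.52), np.float64(-1.08), np.float64(0.16)]
[np.float64(3.5), np.float64(-1.12), np.float64(0.16)]
[np.float64(3.49), np.float64(-1.16), np.float64(0.16)]
[np.float64(3.48), np.float64(-1.2), np.float64(0.16)]
[np.float64(3.47), np.float64(-1.23), np.float64(0.16)]
[np.float64(3.45), np.float64(-1.27), np.float64(0.16)]
[np.float64(3.44), np.float64(-1.31), np.float64(0.16)]
[np.float64(3.42), np.float64(-1.35), np.float64(0.16)]
[np.float64(3.41), np.float64(-1.39), np.float64(0.16)]
[np.float64(3.39), np.float64(-1.42), np.float64(0.16)]
```

The file stands at y = 56, 81.7 and 106.5 mm, with x within about 1 mm of zero. That is as required. Now to the tongs.

Call:
{"method": "send_rows", "body": {
  "claw": 7.6,
  "targets": [
    {"translation": [3.5,-1.0,0.1],"rotation": [0,0,0.011]},
    {"translation": [3.5,-1.05,0.1],"rotation": [0,0,0.011]},
    {"translation": [3.5,-1.1,0.1],"rotation": [0,0,0.011]},
    {"translation": [3.5,-1.1,0.1],"rotation": [0,0,0.011]},
    {"translation": [3.5,-1.15,0.2],"rotation": [0,0,0.011]},
    {"translation": [3.5,-1.2,0.2],"rotation": [0,0,0.011]},
    {"translation": [3.5,-1.25,0.2],"rotation": [0,0,0.011]},
    {"translation": [3.45,-1.25,0.2],"rotation": [0,0,0.011]}
  ]
}}

```text
clock: 12.9
position: [461.6, 165.6, 114.5]
eef_rot: [-2.461, -1.951, 0.004]
contact_force: [-0.1, -0.3, 0.4]
width: 75.6
```

Call:
{"method": "send_rows", "body": {
  "targets": [
    {"translation": [3.45,-1.3,0.2],"rotation": [0,0,0.011]},
    {"translation": [3.4,-1.35,0.2],"rotation": [0,0,0.011]},
    {"translation": [3.4,-1.4,0.2],"rotation": [0,0,0.011]},
    {"translation": [2.0,-1.4,0.2],"rotation": [0,0,0.011]},
    {"translation": [0,0,0],"rotation": [0,0,0]},
    {"translation": [0,0,0],"rotation": [0,0,0]}
  ]
}}

```text
clock: 13.4
position: [438.7, 296.8, 106.4]
eef_rot: [-2.501, -1.901, 0.005]
contact_force: [0.3, -0.8, -1.0]
width: 76.4
```

Run:
```python
from h import *
st=ctrl.state(); c=cam("wrist",st); im=np.ascontiguousarray(ctrl.camera("wrist"))
d=np.array([np.cos(-1.846),np.sin(-1.846),0]); n=np.array([-d[1],d[0],0]); piv=np.array([471.9,391.6,26])
for s,off in ((0,0),(75,0),(100,0),(100,32),(100,-32),(125,0),(215,0),(-22,0)):
    p=w2p(c,piv+s*d+off*n); cv2.circle(im,tuple(np.int32(np.round(p))),2,(255,0,0),-1)
cv2.imwrite("pics/w12.png",im[:,:,::-1]); delta([444.5,295.5,2],1.2956); print(st["width"])
```

```text
rot [-0.002  0.002  0.003] shift in new axes cm [ 0.1   0.54 10.47] in old axes [ 0.13  0.55 10.47]
76.43817004205553
```

View pics/w12.png

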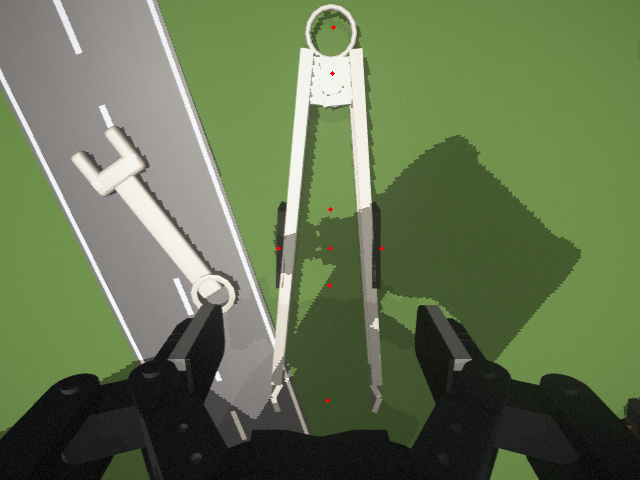

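The predicted points lie on the tongs. The ring is at (331,30), the grips' outer edges are at (278,248) and (381,248), and the jaws are around (327,398). The spanner is clear of the left finger.

Call:
{"method": "send_rows", "body": {
  "targets": [
    {"translation": [0.1,0.55,2.0],"rotation": [0,0,0]},
    {"translation": [0,0,3.0],"rotation": [0,0,0]},
    {"translation": [0,0,3.0],"rotation": [0,0,0]},
    {"translation": [0,0,1.5],"rotation": [0,0,0]},
    {"translation": [0,0,0.7],"rotation": [0,0,0]},
    {"translation": [0,0,0.1],"rotation": [0,0,0]},
    {"translation": [0,0,0],"rotation": [0,0,0]}
  ]
}}

```text
clock: 14.03
position: [446.0, 295.3, 5.3]
eef_rot: [2.505, 1.896, -0.001]
contact_force: [-0.1, -0.2, 0.2]
width: 76.0
```

Call:
{"method": "send_rows", "body": {
  "claw": 5.4,
  "targets": [
    {"translation": [0,0,0],"rotation": [0,0,0]},
    {"translation": [0,0,0],"rotation": [0,0,0]},
    {"translation": [0,0,0],"rotation": [0,0,0]},
    {"translation": [0,0,0],"rotation": [0,0,0]},
    {"translation": [0,0,0],"rotation": [0,0,0]},
    {"translation": [0,0,0],"rotation": [0,0,0]}
  ]
}}

```text
clock: 14.53
position: [446.9, 296.6, 7.1]
eef_rot: [2.503, 1.897, 0.005]
contact_force: [0.7, -2.2, 5.0]
width: 54.5
```

Call:
{"method": "send_rows", "body": {
  "targets": [
    {"translation": [0,0,-0.3],"rotation": [0,0,0]},
    {"translation": [0,0,-0.7],"rotation": [0,0,0]},
    {"translation": [0,0,-1.0],"rotation": [0,0,0]},
    {"translation": [0,0,-2.0],"rotation": [0,0,0]},
    {"translation": [0,0,-2.0],"rotation": [0,0,0]},
    {"translation": [0,0,-2.0],"rotation": [0,0,0]},
    {"translation": [0,0,0],"rotation": [0,0,0]}
  ]
}}

```text
clock: 15.12
position: [447.9, 297.5, 89.8]
eef_rot: [2.504, 1.897, 0.01]
contact_force: [0.7, -0.4, -1.0]
width: 53.8
```

Run:
```python
from h import *
st=ctrl.state(); print(st["position"],st["width"],np.round(st["contact_force"],1),np.round(st["ft_torque"],2))
c=cam("wrist",st); im=np.ascontiguousarray(ctrl.camera("wrist"))
M=R.from_rotvec(st["eef_rot"]).as_matrix()
# tongs assumed rigid at: tongs mid 13mm up is (zgrip-13)=-6+.. below; top edge 26 -> tool z ~ -(26-6)
for s,off in ((0,0),(100,0),(215,0),(-22,0),(100,27),(100,-27)):
    p=w2p(c,np.array(st["position"])+M@np.array([100-s,off,-20])); cv2.circle(im,tuple(np.int32(np.round(p))),2,(255,0,0),-1)
cv2.imwrite("pics/w13.png",im[:,:,::-1])
s=ctrl.camera("side"); cv2.imwrite("pics/s13.png",s[:,:,::-1])
```

```text
[447.86425029 297.52864415  89.80253598] 53.75871194386244 [ 0.7 -0.4 -1. ] [-0.   -0.01 -0.02]
```

View pics/w13.png

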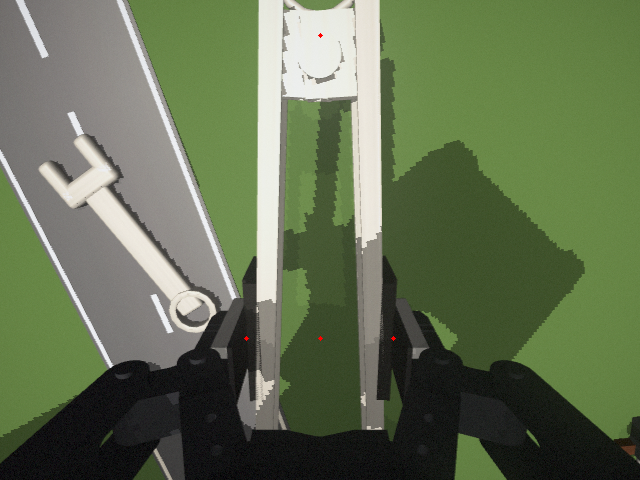

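The tongs hang level and symmetric in the gripper. The force is 1 N, which is their weight, and the torque is near zero. Next I go above the head drum.

```bash
python3 -c "
from h import *
plan([(0,107,105,0,8)],off=-116)"
```

```text
now [-130.2  303.6   86.7    7.6]
-> [  0 107 105   0]
[-2.22, 1.75, -0.23] -0.016
[-2.26, 1.71, -0.23] -0.016
[-2.29, 1.67, -0.23] -0.016
[-2.32, 1.63, -0.23] -0.016
[-2.35, 1.6, -0.23] -0.016
[-2.38, 1.56, -0.23] -0.016
[-2.4, 1.52, -0.23] -0.016
[-2.43, 1.48, -0.23] -0.016
```

Call:
{"method": "send_rows", "body": {
  "targets": [
    {"translation": [-2.2,1.75,-0.25],"rotation": [0,0,-0.016]},
    {"translation": [-2.25,1.7,-0.25],"rotation": [0,0,-0.016]},
    {"translation": [-2.3,1.65,-0.25],"rotation": [0,0,-0.016]},
    {"translation": [-2.3,1.65,-0.25],"rotation": [0,0,-0.016]},
    {"translation": [-2.35,1.6,-0.2],"rotation": [0,0,-0.016]},
    {"translation": [-2.4,1.55,-0.2],"rotation": [0,0,-0.016]},
    {"translation": [-2.4,1.5,-0.2],"rotation": [0,0,-0.016]},
    {"translation": [-2.4,1.5,-0.2],"rotation": [0,0,-0.016]}
  ]
}}

```text
clock: 15.88
position: [531.0, 84.9, 102.4]
eef_rot: [-2.376, -2.054, 0.003]
contact_force: [0.9, 0.4, -1.3]
width: 54.3
```

Call:
{"method": "send_rows", "body": {
  "targets": [
    {"translation": [0,0,0],"rotation": [0,0,0]},
    {"translation": [0,0,0],"rotation": [0,0,0]},
    {"translation": [0,0,0],"rotation": [0,0,0]}
  ]
}}

```text
clock: 16.13
position: [530.7, 86.5, 102.5]
eef_rot: [-2.378, -2.052, 0.002]
contact_force: [-0.1, 0.0, -1.1]
width: 54.1
```

Run:
```python
from h import *
plan([(0,107,105,0,1)],off=-116)
st=ctrl.state(); P=np.array(st["position"]); M=R.from_rotvec(st["eef_rot"]).as_matrix(); o=np.load("dock.npy"); f,g=dock(o[:2],o[2])
out=[]
for n in ("top","side"):
    c=cam(n); im=np.ascontiguousarray(ctrl.camera(n)); S=6 if n=="top" else 5
    # predicted: jaw point; jaw tips upper edge (mid+8), half gap 23
    pj=[w2p(c,P+M@np.array([x,y,-6.5-8])) for x,y in ((-116,0),(-129,26),(-129,-26))]
    pd=[[w2p(c,f((13*np.cos(a),107-26*k+13*np.sin(a),68))) for a in np.linspace(0,6.3,40)] for k in range(3)]
    ctr=np.int32(pj[0]); 
    hw,hh=(66,50) if n=="top" else (80,60); x0,y0=ctr[0]-hw,ctr[1]-hh
    cr=cv2.resize(im[y0:y0+2*hh,x0:x0+2*hw],None,fx=400/hw/1.0/1,fy=300/hh,interpolation=cv2.INTER_CUBIC) if 0 else cv2.resize(im[y0:y0+2*hh,x0:x0+2*hw],(2*hw*3,2*hh*3),interpolation=cv2.INTER_CUBIC)
    s=3
    for p in pj: cv2.drawMarker(cr,tuple(np.int32((p-[x0,y0]+.5)*s)),(255,0,0),cv2.MARKER_CROSS,9,1)
    for q in pd: cv2.polylines(cr,[np.int32((np.array(q)-[x0,y0]+.5)*s)],True,(0,0,255),1)
    out.append(cr); print(n,x0,y0,np.round(pj,1).tolist())
    cv2.imwrite(f"pics/{n}14.png",im[:,:,::-1])
    for k in ("tongs","drum_a"): print(k,[(np.round(b["bbox"]).tolist(),round(b["conf"],2)) for b in ctrl.spot_in(n,k)])
H=max(a.shape[0] for a in out); W=[cv2.copyMakeBorder(a,0,H-a.shape[0],0,0,cv2.BORDER_CONSTANT) for a in out]
m=np.hstack(W); k=min(1,800/m.shape[1],600/m.shape[0]); cv2.imwrite("pics/m14.png",cv2.resize(m,None,fx=k,fy=k,interpolation=cv2.INTER_AREA)[:,:,::-1]); print(m.shape)
```

```text
now [ -2.3 106.7 102.5   0.3]
-> [  0 107 105   0]
[0.04, 0.17, -0.25] -0.005
top 287 217 [[353.0, 267.7], [360.9, 255.9], [357.8, 281.2]]
tongs [([230.0, 246.0, 358.0, 283.0], 0.65)]
drum_a [([493.0, 266.0, 508.0, 279.0], 0.7), ([422.0, 337.0, 442.0, 351.0], 0.5), ([412.0, 164.0, 429.0, 175.0], 0.42)]
side 214 195 [[294.5, 255.5], [307.8, 261.4], [279.9, 260.2]]
tongs [([280.0, 196.0, 314.0, 264.0], 0.87)]
drum_a [([213.0, 319.0, 228.0, 337.0], 0.8), ([290.0, 289.0, 306.0, 312.0], 0.77), ([410.0, 342.0, 429.0, 361.0], 0.77), ([293.0, 446.0, 315.0, 471.0], 0.59), ([289.0, 275.0, 305.0, 294.0], 0.58), ([197.0, 367.0, 213.0, 390.0], 0.53)]
(360, 876, 3)
```

View pics/m14.png

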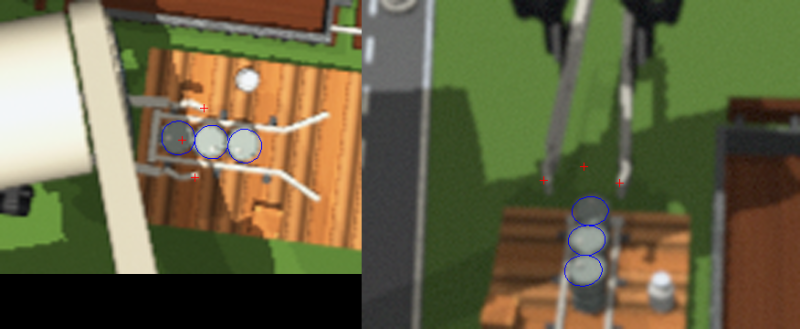

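The predicted jaw points (red) coincide with the jaw tips in both views. In the top part they are at (203,105) and (197,177). In the side part they are at (546,183) and (623,183), about 2 mm towards +x. So the jaws are centred over the head drum. I descend.

Call:
{"method": "send_rows", "body": {
  "targets": [
    {"translation": [0,0.05,2.0],"rotation": [0,0,0]},
    {"translation": [0,0,1.5],"rotation": [0,0,0]},
    {"translation": [0,0,1.0],"rotation": [0,0,0]},
    {"translation": [0,0,0.5],"rotation": [0,0,0]},
    {"translation": [0,0,0.4],"rotation": [0,0,0]},
    {"translation": [0,0,0],"rotation": [0,0,0]},
    {"translation": [0,0,0],"rotation": [0,0,0]}
  ]
}}

```text
clock: 17.02
position: [532.3, 86.4, 49.6]
eef_rot: [2.377, 2.054, 0.0]
contact_force: [0.2, 0.4, -0.7]
width: 53.8
```

Run:
```python
from h import *
plan([],off=-116); st=ctrl.state(); print(np.round(st["contact_force"],1),np.round(st["ft_torque"],2))
c=cam("side"); im=ctrl.camera("side"); cv2.imwrite("pics/s15.png",im[:,:,::-1])
for k in ("tongs","drum_front"): print(k,[(np.round(b["bbox"]).tolist(),round(b["conf"],2)) for b in ctrl.spot_in("side",k)])
P=np.array(st["position"]); M=R.from_rotvec(st["eef_rot"]).as_matrix()
for x,y,z in ((-116,0,-14.5),(-129,26,-14.5),(-129,-26,-14.5),(-129,26,1.5),(-129,-26,1.5)): print(w2p(c,P+M@np.array([x,y,z])).round(1))
```

```text
now [ -0.6 106.8  49.6   0.2]
[ 0.2  0.4 -0.7] [ 0.   -0.02 -0.01]
tongs [([281.0, 214.0, 316.0, 283.0], 0.7), ([213.0, 165.0, 233.0, 200.0], 0.48)]
drum_front [([290.0, 266.0, 302.0, 280.0], 0.42)]
[296.7 272.8]
[309.4 278.7]
[282.7 277.5]
[309.6 283.6]
[283.3 282.5]
```

Call:
{"method": "send_rows", "body": {
  "targets": [
    {"translation": [0,-0.1,0.2],"rotation": [0,0,0]},
    {"translation": [0,0,0],"rotation": [0,0,0]}
  ]
}}

```text
clock: 17.33
position: [530.9, 86.5, 47.3]
eef_rot: [2.378, 2.053, 0.0]
contact_force: [-0.7, -0.9, -0.7]
width: 54.0
```

Call:
{"method": "send_rows", "body": {
  "claw": 4.6,
  "targets": [
    {"translation": [0,0,0],"rotation": [0,0,0]},
    {"translation": [0,0,0],"rotation": [0,0,0]},
    {"translation": [0,0,0],"rotation": [0,0,0]}
  ]
}}

```text
clock: 17.58
position: [531.1, 86.5, 47.3]
eef_rot: [2.378, 2.053, 0.0]
contact_force: [0.3, 1.2, -0.8]
width: 46.0
```

Call:
{"method": "send_rows", "body": {
  "claw": 3.6,
  "targets": [
    {"translation": [0,0,0],"rotation": [0,0,0]},
    {"translation": [0,0,0],"rotation": [0,0,0]},
    {"translation": [0,0,0],"rotation": [0,0,0]},
    {"translation": [0,0,0],"rotation": [0,0,0]},
    {"translation": [0,0,0],"rotation": [0,0,0]},
    {"translation": [0,0,0],"rotation": [0,0,0]}
  ]
}}

```text
clock: 18.08
position: [531.1, 86.5, 47.3]
eef_rot: [2.378, 2.054, 0.0]
contact_force: [0.3, 0.9, -0.3]
width: 42.2
```

The fingers stopped at 42 mm, where 43 mm is expected on a drum, so the drum is gripped. I lift.

Call:
{"method": "send_rows", "body": {
  "targets": [
    {"translation": [0,0,-0.3],"rotation": [0,0,0]},
    {"translation": [0,0,-0.5],"rotation": [0,0,0]},
    {"translation": [0,0,-0.8],"rotation": [0,0,0]},
    {"translation": [0,0,-1.0],"rotation": [0,0,0]},
    {"translation": [0,0,-1.0],"rotation": [0,0,0]},
    {"translation": [0,0,-1.0],"rotation": [0,0,0]},
    {"translation": [0,0,0],"rotation": [0,0,0]},
    {"translation": [0,0,0],"rotation": [0,0,0]}
  ]
}}

```text
clock: 18.75
position: [531.7, 86.6, 94.4]
eef_rot: [2.377, 2.053, 0.003]
contact_force: [-0.9, 0.2, -1.3]
width: 42.4
```

Call:
{"method": "send_rows", "body": {
  "targets": [
    {"translation": [0,0,-1.2],"rotation": [0,0,0]},
    {"translation": [0,0,-1.2],"rotation": [0,0,0]},
    {"translation": [0,0,-1.2],"rotation": [0,0,0]},
    {"translation": [0,0,0],"rotation": [0,0,0]},
    {"translation": [0,0,0],"rotation": [0,0,0]}
  ]
}}

```text
clock: 19.17
position: [531.2, 86.5, 129.3]
eef_rot: [2.377, 2.053, 0.001]
contact_force: [-0.6, -0.1, -0.8]
width: 42.2
```

Run:
```python
from h import *
st=ctrl.state(); print(st["position"],st["width"],np.round(st["contact_force"],1),np.round(st["ft_torque"],3))
o=np.load("dock.npy"); f,g=dock(o[:2],o[2]); P=np.array(st["position"]); M=R.from_rotvec(st["eef_rot"]).as_matrix()
c=cam("side"); im=ctrl.camera("side"); cv2.imwrite("pics/s16.png",im[:,:,::-1])
for k in ("tongs","drum_a","drum_front","wagon"): print(k,[(np.round(b["bbox"]).tolist(),round(b["conf"],2)) for b in ctrl.spot_in("side",k)])
lift=P[2]-47.3; J=g(P+M@np.array([-116,0,0]))
def cyl(x,y,z): 
    q=np.array([w2p(c,f((x+13*np.cos(a),y+13*np.sin(a),z+h))) for a in np.linspace(0,6.3,30) for h in (0,38)]); return np.r_[q.min(0),q.max(0)].round(0)
print("pred head",cyl(J[0],J[1],30+lift),"a",cyl(0,81,30),"b",cyl(0,55,30),"lift",lift,J)
plan([(128,102,125,0,7)],off=-116)
```

```text
[531.20548033  86.50694656 129.25704512] 42.20484064630426 [-0.6 -0.1 -0.8] [ 0.045 -0.009  0.017]
tongs [([282.0, 186.0, 313.0, 256.0], 0.75)]
drum_a [([410.0, 339.0, 427.0, 362.0], 0.84), ([213.0, 316.0, 229.0, 339.0], 0.82), ([259.0, 303.0, 273.0, 321.0], 0.7), ([291.0, 448.0, 312.0, 474.0], 0.67), ([200.0, 364.0, 215.0, 389.0], 0.67), ([290.0, 289.0, 305.0, 310.0], 0.57), ([298.0, 193.0, 311.0, 258.0], 0.5), ([290.0, 280.0, 305.0, 293.0], 0.45)]
drum_front [([301.0, 192.0, 311.0, 260.0], 0.71), ([286.0, 235.0, 301.0, 264.0], 0.7), ([341.0, 245.0, 390.0, 344.0], 0.28)]
wagon [([337.0, 243.0, 386.0, 346.0], 0.62), ([245.0, 235.0, 384.0, 441.0], 0.55)]
pred head [287. 239. 302. 263.] a [289. 277. 303. 299.] b [288. 288. 302. 310.] lift 81.95704512371499 [ -1.71934896 106.71617517 129.23145857]
now [ -2.4 106.5 128.4   0.2]
-> [128 102 125   0]
[-0.06, 1.86, 0.05] -0.001
[-0.06, 1.86, 0.05] -0.001
[-0.06, 1.86, 0.05] -0.001
[-0.06, 1.86, 0.05] -0.001
[-0.06, 1.86, 0.05] -0.001
[-0.06, 1.86, 0.05] -0.001
[-0.06, 1.86, 0.05] -0.001
```

The head drum is up at side pixels (286–301, 235–264), as predicted. The other two still stand in the lane at (297,287) and (297,300). I traverse over the wagon.

Call:
{"method": "send_rows", "body": {
  "targets": [
    {"translation": [0,0.8,0],"rotation": [0,0,0]},
    {"translation": [-0.1,1.6,0],"rotation": [0,0,0]},
    {"translation": [-0.1,2.0,0.1],"rotation": [0,0,0]},
    {"translation": [-0.1,2.2,0.1],"rotation": [0,0,0]},
    {"translation": [-0.1,2.2,0.1],"rotation": [0,0,0]},
    {"translation": [-0.1,2.0,0.1],"rotation": [0,0,0]},
    {"translation": [-0.1,1.4,0],"rotation": [0,0,0]},
    {"translation": [0,0.7,0],"rotation": [0,0,0]}
  ]
}}

```text
clock: 20.08
position: [660.0, 61.2, 124.7]
eef_rot: [2.378, 2.053, 0.001]
contact_force: [-0.5, -0.5, -1.0]
width: 42.2
```

Call:
{"method": "send_rows", "body": {
  "targets": [
    {"translation": [0,0,0],"rotation": [0,0,0]},
    {"translation": [0,0,0],"rotation": [0,0,0]},
    {"translation": [0,0,0],"rotation": [0,0,0]},
    {"translation": [0,0,0],"rotation": [0,0,0]},
    {"translation": [0,0,0],"rotation": [0,0,0]},
    {"translation": [0,0,0],"rotation": [0,0,0]}
  ]
}}

```text
clock: 20.58
position: [657.4, 62.0, 125.5]
eef_rot: [2.377, 2.054, 0.0]
contact_force: [0.0, 0.1, -1.3]
width: 42.0
```

Run:
```python
from h import *
st=ctrl.state(); print(st["position"],st["width"],np.round(st["contact_force"],1),np.round(st["ft_torque"],3))
o=np.load("dock.npy"); f,g=dock(o[:2],o[2]); P=np.array(st["position"]); M=R.from_rotvec(st["eef_rot"]).as_matrix()
J=g(P+M@np.array([-116,0,0])); lift=P[2]-47.3; print("jaws dock",J.round(1),"drum base z",30+lift)
for n in ("side","top"):
    c=cam(n); im=ctrl.camera(n); cv2.imwrite(f"pics/{n}17.png",im[:,:,::-1])
    def cyl(x,y,z): 
        q=np.array([w2p(c,f((x+13*np.cos(a),y+13*np.sin(a),z+h))) for a in np.linspace(0,6.3,30) for h in (0,38)]); return np.r_[q.min(0),q.max(0)].round(0)
    print(n,"pred head",cyl(J[0],J[1],30+lift),"a",cyl(0,81,30),"b",cyl(0,55,30))
    for k in ("drum_front","wagon"): print(k,[(np.round(b["bbox"]).tolist(),round(b["conf"],2)) for b in ctrl.spot_in(n,k)])
```

```text
[657.44066935  61.96211632 125.50369214] 41.990200885426255 [ 0.   0.1 -1.3] [ 0.049 -0.008  0.005]
jaws dock [126.8 100.3 125.5] drum base z 108.20369214452623
side pred head [356. 245. 371. 269.] a [289. 277. 303. 299.] b [288. 288. 302. 310.]
drum_front [([356.0, 244.0, 372.0, 272.0], 0.58), ([190.0, 406.0, 232.0, 478.0], 0.4)]
wagon []
top pred head [357. 197. 371. 212.] a [357. 262. 370. 274.] b [368. 264. 382. 276.]
drum_front []
wagon [([312.0, 188.0, 416.0, 234.0], 0.84), ([240.0, 180.0, 373.0, 216.0], 0.59), ([160.0, 336.0, 220.0, 370.0], 0.57)]
```

Run:
```python
from h import *
for k in ("drum_a",): print(k,[(np.round(b["bbox"]).tolist(),round(b["conf"],2)) for b in ctrl.spot_in("side",k)])
print(ctrl.state()["clock"],ctrl.hand_in())
```

```text
drum_a [([200.0, 367.0, 216.0, 388.0], 0.9), ([409.0, 341.0, 429.0, 360.0], 0.75), ([288.0, 276.0, 304.0, 290.0], 0.61), ([216.0, 318.0, 229.0, 336.0], 0.52)]
the job is handed in; nothing more can be done
20.9333 None
```

I pushed both loose drums into the lane, closed the file up to the stop, and lifted the head drum out with the tongs. I handed in at about 21 s with it held above the gondola wagon. No verdict is reported.

**File before lifting:** the push force rose to about 9 N against the stop. The drums then measured y = 56.0, 81.7 and 106.5 mm on the dock, with x within about 1 mm of the lane line.

**Grip:** the fingers stopped at 42 mm; 43 mm is expected on a drum.

**Head drum at hand-in:** the gripper pose puts it at dock (127, 100) mm, against a wagon centre measured at about (128, 96) mm. Its base works out at z ≈ 108 mm, 46 mm above the rim, with the tongs at rest. The side camera found it within 3 pixels of where that pose predicts.

**Checks that disagreed or fell short:**
- In the last check the detector found only one of the two lane drums, the one at the a position. The other was last detected standing right after the lift. I had used 11 of the 12 viewings by the descent and the last one just before it, so everything after that rests on the detector and force readings.
- The jaws sat about 2 mm to the +x side of where the model put them. I moved the tongs 1 mm towards −x before closing.
- At the stop, the drum position worked out from the gripper read 57.7 mm along the lane, against the expected 55 mm.

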